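# Load a board carrier onto its test jig and hold it on the contacts

### The arm

A 7-joint arm with a two-finger parallel gripper is mounted at the origin on the work surface. World frame = base frame: x ahead of the robot, y to its left, z up, the work surface at z = 0. Lengths are in m, angles in rad, forces in N, time in s.
With the tool pointing down it reaches from about 0.4 to 0.85 m from the base axis. Payload 4.5 kg.
Tool frame: the origin (TCP) lies midway between the tips of the shut fingers; the grasp point (between the pads) lies 19 mm behind it; z points along the fingers, y is the direction in which the jaws open and shut (so a half turn about z gives the same grasp; the last joint's range is limited). The gripper opens to 88 mm and grips with 3 to 60 N. Pads are 18 mm wide; open, the fingers measure 123 mm over their backs; the gripper's body (75 mm by 187 mm) begins 45 mm behind the grasp point.
Start: joints at [1.158, 0.689, -0.195, 1.565, 0.157, 0.902, -0.215], TCP at [0.27, -0.564, 0.239] pointing down, gripper open.
Joint ranges: [-3.01, 3.01], [-0.46, 2.08], [-1.47, 1.51], [0.13, 2.56], [-1, 4.14], [0.04, 2.09], [-2.66, 2.66]. Speed limits (rad/s): [2.57, 2.57, 3.14, 3.14, 3.14, 3.14, 3.14].

### API

Orientations are given as a unit quaternion [x, y, z, w].
In Python, from plant import r gives the robot as it stands. The module is installed in compiled form; this text tells all that it offers.
- The arm moves only by the tool carry_out, never from a script. Its argument "commands" is a list of rows, each a list of 6 numbers: the shift along the tool's x, y, z in m, then the turn, a rotation vector about the tool's x, y, z in degrees. In form: [[dx, dy, dz, wx, wy, wz], ...]. A call has 1 to 12 rows; each row is the pose to reach, as a shift and turn from the pose commanded when the call began, along the tool's axes at that moment; what a row does not reach only later rows make up. A row lasts 1/10 s, in which the tool goes at most 50 mm and 8.59 degrees, less where a joint would pass 70% of its speed; a pose out of reach is approached as far as the arm can. A call with a gripper value outside its range is refused whole. "fingers" is the closure in counts, from 0 (fully open) to 255 (shut), set as the call begins (left out, the last holds). The fingers move at their own pace and stop on an object; "grip_force" is the grip in N (left out, the last holds). Time passes only in rows, so rows that repeat a pose let the fingers close. It gives the time, the measured TCP pose, the force and the opening at its end, in the units of the state.
- r.get_state(): the state, without advancing time (a new reading comes with each control period).
- r.snapshot(name): name is "scene" or "top"; returns a dict with "img" (400x640x3 uint8, blue, green, red), "intrinsics" (3x3 intrinsics, pixels), "k1" (the pictures are not rectified: a ray, as slopes to the right and down, at radius r is drawn at 1 + k1 r^2 times it, then the intrinsics apply), "extrinsics" (4x4, takes a point from camera to world coordinates). Camera axes: x right, y down, z forward; pixel columns grow to the right and rows downward; lengths in m; the calibration is good to about 2 mm. A picture is of the moment at which its call begins. There is no depth.
- r.finish_job(): hands the job in, once; it reports no verdict.
Trained networks look in a picture, given as the dict that the camera call returned (one of the last four; its "shot" number tells which), for a name from the list of things; names that differ only in an ending like _2 or _b are one class to them, and where a whole thing is asked for, a point or a joint stands for the part that bears it (a point fixed in the world has none). Each returns a list of dicts, best first, with "p" (0 to 1); they miss things now and then, are a little off and sometimes report something else, mostly with a low value. They report only what shows in the picture. A call takes as long as a camera call. They do not tell look-alikes from the thing itself.
- r.spot_in(picture, label): "xyz" ([x, y, z] in m, in world coordinates, good to about 4 mm: the middle of the surface that is visible of it).
- r.spot_point(picture, label): "xyz" ([x, y, z] in m, in world coordinates, good to about 4 mm: a listed point, or the origin of a listed thing).
The state is a dict: "clock": time; "q": joint angles; "qd": joint speeds; "joint_torque": joint torques, N m; "tool_pos": TCP position; "eef_rot": TCP orientation; "contact_force": force on the tool from outside, world axes, zero at the start; "moment": the same for the moment, N m; "opening": opening from 0.0 (shut) to 1.0 (fully open).
Only numpy, scipy, OpenCV 4.12 (cv2) and the standard library are available. Lean on these libraries where they do the work, as an engineer would, in place of code of your own. Each camera call takes 0.05 s, during which the arm holds its last target.

### The job

Lift the loose lid off the test jig by its knob and set it gently, right way up, on the middle of the black rubber pad. Then pick up the board carrier by its black grip, line its long side up with the long side of the jig, bring it down on the tip of the jig's locating pin with the hidden socket about a finger's width off to the side, and slide it across until it drops onto the pin. Press it straight down until the spring contact bed is fully down and finish still gripping the carrier and holding it pressed there; leave the other things on the bench alone.

Things in the scene. Friction and masses are not known exactly. Their poses are not given: they have to be found in the camera images.
- jig: Test jig, fixed to the bench: a low grey plastic open tray, 140 (x, long side) x 120 (y) x 24 mm high, walls 5, inside 130 x 110. Origin at the centre of its underside, on the bench; z up. Starts covered by the lid; inside are the spring contact bed and the locating pin. A black connector juts 12 mm from its +x end.
- pin: Steel locating pin, fixed upright in the jig, hidden under the lid at first: 10 mm diameter, tapering over its top 4 mm to a flat tip 5 across. Origin on its axis at bench height. From run to run it stands up to 10 mm off the jig's centre along the jig's x and up to 8 along its y.
- pin_tip (a point): The centre of the pin's flat tip, 28 above the bench, 4 above the tray's rim, 12 above the contact bed when that is up and 18 when it is down.
- bed (a joint): Travel of the spring contact bed (dark 112 x 92 mm plate with brass contacts in the tray, the pin comes through it): 0 = up, 0.006 m = fully down on its stop. Its top is 16 mm above the bench when up, 10 when down. Starts to move at about 4 N (the carrier's weight alone does not move it), fully down at about 9.5 N; springs back when let go.
- lid: Loose grey lid of the jig, 140 x 120 mm, 0.18 kg, round black knob on its centre. Origin: centre of the bottom of its lip, 18 above the bench while on the jig, 3 when lying on the pad. In its frame: lip z 0 to 6 (125 x 105, fits inside the tray with 2.5 play a side), z 6 rests on the tray's rim, top face z 24, knob z 24 to 54.
- lid_knob (a point): Grip point on the lid's knob, on its axis, 46 above the lid's origin, 22 above the lid's top face, 8 below the knob's top. The knob is round, 20 diameter at the foot and 22 at the top, 30 high.
- pad: A flat black rubber pad fixed on the bench, 170 x 150 x 3 thick, where the lid goes. Origin at the centre of its underside. It lies on one side of the jig, the carrier on the other; which is left or right changes.
- carrier: Board carrier, about 0.18 kg: white plate with a green board under it, together 80 (x, long side) x 60 (y) x 8 mm, with a black block as grip on its centre, 30 (x) x 26 (y), z 8 to 46. Origin: centre of its underside = middle of the mouth of its hidden socket, a blind square hole 12 x 12, 24 deep. Starts flat on the bench, grip up. May point either way along the jig's x.
- phone: Bystander, not to be moved: a white mobile phone lying flat, 145 x 71 x 9, nearest the robot (mm). Origin at its underside.
- phone2: Bystander, not to be moved: a yellow-framed mobile phone lying flat, 145 x 71 x 9, at the far side by the keyboard (mm). Origin at its underside.
- dropper: Bystander, not to be moved: a small white dropper bottle, 32 across, 75 high (mm). Origin at its underside.
- jar: Bystander, not to be moved: a clear screw jar with a steel cap, 44 across, 40 high (mm). Origin at its underside.
- driver: Bystander, not to be moved: a small screwdriver lying down, 150 long (mm). Origin at its underside.
- meter: Bystander, not to be moved: an orange multimeter lying flat, 170 x 82 x 45 (mm). Origin at its underside.
- bits: Bystander, not to be moved: a red open tray with compartments, 110 x 60 x 22 (mm). Origin at its underside.
Mind the look-alikes: they are no part of the job. There is more than one size of the pad; the job needs the smaller.

How it is judged:
On the way, in this order (a step that is already met when the one before it is completed fails the run):
1. the lid has been set on the rubber pad, right way up, and let go (horizontal distance between lid and pad below 0.04 m and z of lid in the frame of pad below 0.008 m and angle between lid's own z axis and vertical below 0.08 rad and contact force between the fingers and lid below 0.1 N and linear speed of lid below 0.02 m/s), for 0.2 s.
2. the carrier's underside bears on the pin's tip with the socket 6 to 30 mm off to the side (contact force between carrier and pin above 0.3 N and horizontal distance between carrier and pin_tip between 0.006 and 0.03 m and z of pin_tip in the frame of carrier below 0.003 m), for 0.1 s.
3. the carrier has dropped onto the pin (horizontal distance between carrier and pin_tip below 0.003 m and z of pin_tip in the frame of carrier above 0.008 m and angle between carrier's own z axis and vertical below 0.08 rad), for 0.1 s.
At the end, for the whole second after the job is handed in: Carrier on the pin (within 3 mm, level and along the jig within 0.08 and 0.12 rad, pin 15.5 mm or more into the socket), bed held down 4.8 mm or more with over 5 N, fingers gripping the carrier with over 2 N; lid let go, level and still on the pad within 40 mm of its centre (all of step 1 and horizontal distance between carrier and pin_tip below 0.003 m and z of pin_tip in the frame of carrier above 0.0155 m and angle between carrier's own z axis and vertical below 0.08 rad and angle between the x axis of carrier and the x axis of jig, either way round below 0.12 rad and value of joint bed above 0.0048 m and contact force between the fingers and carrier above 2 N and contact force between carrier and jig above 5 N); the arm keeps its last pose, push and grip.
It fails at once if a bystander is moved more than 25 mm (distance of any of phone, phone2, dropper, jar, driver, meter, bits from where it was at the start of the episode above 0.025 m).
It fails at once if the lid is tipped over (angle between lid's own z axis and vertical above 0.6 rad).
It fails at once if the lid is dropped or thrown (faster than 0.7 m/s while not held) (contact force between the fingers and lid below 0.05 N and linear speed of lid above 0.7 m/s).
It also fails if it takes over 64 s, if anything falls off the work surface, if the arm or the gripper's body presses on something with over 40 N, if the wrist force passes 120 N, or if a joint passes its speed limit or range.

## Working session

There is one attempt and no reset: what is moved stays moved. The work goes in short steps, Python scripts to look and compute and a tool call to move; the robot and the scene stay as the last step left them, time stands still between calls to the robot, and variables do not carry over. Pictures are saved under pics/ and viewed, and the job is handed in when it is done.

Besides the shell and the picture viewer there is one more tool, called after ">>>" as name(argument=value, ...), one argument or row to a line, values as JSON. carry_out: Moves the arm, as the interface text tells. Its arguments: {"type":"object","properties":{"commands":{"type":"array","items":{"type":"array","items":{"type":"number"}}},"fingers":{"type":"number"},"grip_force":{"type":"number"}},"required":["commands"]}

```bash
mkdir -p pics; cat > h.py <<'E'
import numpy as np, cv2
from scipy.spatial.transform import Rotation as R
from plant import r
def snap(name,fn=None):
    s=r.snapshot(name)
    if fn: cv2.imwrite('pics/'+fn,s["img"])
    return s
def pix2plane(s,u,v,z):
    K=np.array(s["intrinsics"]);k=s["k1"];E=np.array(s["extrinsics"])
    d=np.array([(u-K[0,2])/K[0,0],(v-K[1,2])/K[1,1]]);x=d.copy()
    for _ in range(30): x=d/(1+k*(x@x))
    ray=E[:3,:3]@np.array([x[0],x[1],1]);o=E[:3,3]
    return o+ray*(z-o[2])/ray[2]
def w2pix(s,p):
    K=np.array(s["intrinsics"]);k=s["k1"];E=np.array(s["extrinsics"])
    c=E[:3,:3].T@(np.array(p)-E[:3,3]);x=c[:2]/c[2];x=x*(1+k*(x@x))
    return np.array([K[0,0]*x[0]+K[0,2],K[1,1]*x[1]+K[1,2]])
def st():
    s=r.get_state();print(s["clock"],np.round(s["tool_pos"],4),np.round(s["eef_rot"],4),'F',np.round(s["contact_force"],2),'M',np.round(s["moment"],2),'op',round(s["opening"],3),'q',np.round(s["q"],2));return s
def totool(p):
    s=r.get_state();Rm=R.from_quat(s["eef_rot"]).as_matrix()
    return Rm.T@(np.array(p)-np.array(s["tool_pos"]))
E
python3 - <<'E'
from h import *
s=st();print(R.from_quat(s["eef_rot"]).as_matrix().round(3))
for n in("scene","top"):
    p=snap(n,n+'1.png');print(n,np.round(p["extrinsics"],3).tolist(),p["k1"],np.round(p["intrinsics"],1).tolist())
    for l in["jig","lid","lid_knob","pad","carrier","pin","meter","bits","dropper","jar","driver","phone","phone2"]:
        for f in(r.spot_point,r.spot_in):
            print(l,f.__name__,[(np.round(d["xyz"],3).tolist(),round(d["p"],2)) for d in f(p,l)[:4]])
E
```

```text
0.0 [ 0.2697 -0.5631  0.2379] [ 9.751e-01  2.216e-01 -3.000e-04 -9.000e-04] F [ 0.68  0.36 -1.05] M [-0.01 -0.02 -0.04] op 1.001 q [ 1.16  0.69 -0.19  1.57  0.16  0.9  -0.22]
[[ 0.902  0.432 -0.001]
 [ 0.432 -0.902  0.002]
 [-0.    -0.002 -1.   ]]
scene [[0.872, 0.379, -0.31, 0.991], [0.49, -0.667, 0.561, -0.578], [0.006, -0.641, -0.768, 1.094], [0.0, 0.0, 0.0, 1.0]] -0.00046574604383658205 [[405.5, 0.0, 316.9], [0.0, 405.5, 200.1], [0.0, 0.0, 1.0]]
jig call [([0.557, -0.053, -0.001], 0.72)]
jig call [([0.623, -0.114, 0.016], 0.79)]
lid call [([0.561, -0.053, 0.019], 0.63)]
lid call [([0.562, -0.063, 0.043], 0.94)]
lid_knob call [([0.563, -0.051, 0.068], 0.8)]
lid_knob call [([0.566, -0.061, 0.045], 0.64)]
pad call [([0.489, 0.283, 0.001], 0.96), ([0.373, 0.71, -0.001], 0.95), ([0.703, -0.355, -0.002], 0.69)]
pad call [([0.491, 0.28, 0.0], 0.89)]
carrier call [([0.509, -0.327, 0.002], 0.57)]
carrier call [([0.518, -0.334, 0.004], 0.93)]
pin call []
pin call [([0.706, -0.359, 0.032], 0.37)]
meter call [([0.703, -0.354, -0.002], 0.76)]
meter call [([0.379, 0.047, 0.008], 0.36)]
bits ca
[... 1701 characters left out ...]
 0.192, 0.003], 0.48), ([0.765, -0.021, 0.001], 0.41)]
dropper call [([0.726, 0.192, 0.052], 0.6)]
jar call [([0.713, -0.183, 0.006], 0.67), ([0.38, -0.189, 0.002], 0.17)]
jar call [([0.71, -0.173, 0.04], 0.49)]
driver call [([0.379, -0.189, -0.002], 0.64), ([0.564, -0.051, 0.063], 0.33)]
driver call [([0.363, -0.211, 0.023], 0.52)]
phone call [([0.374, 0.054, 0.002], 0.84), ([0.767, -0.025, -0.002], 0.77), ([0.564, -0.05, 0.061], 0.56)]
phone call [([0.765, -0.022, 0.009], 0.92), ([0.376, 0.056, 0.012], 0.85)]
phone2 call [([0.374, 0.054, 0.002], 0.84), ([0.767, -0.025, -0.002], 0.77), ([0.564, -0.05, 0.061], 0.56)]
phone2 call [([0.765, -0.022, 0.009], 0.92), ([0.376, 0.056, 0.012], 0.85)]
```

View pics/top1.png

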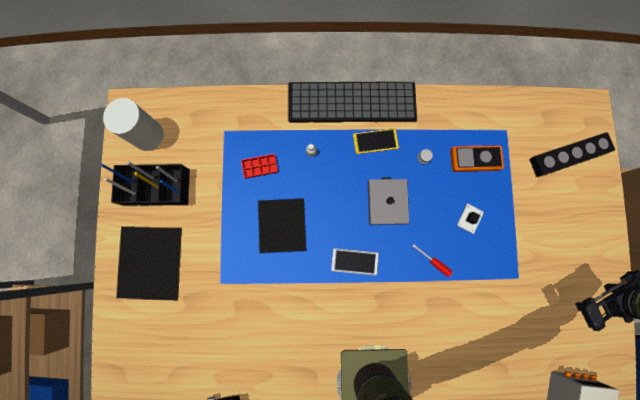

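View pics/scene1.png

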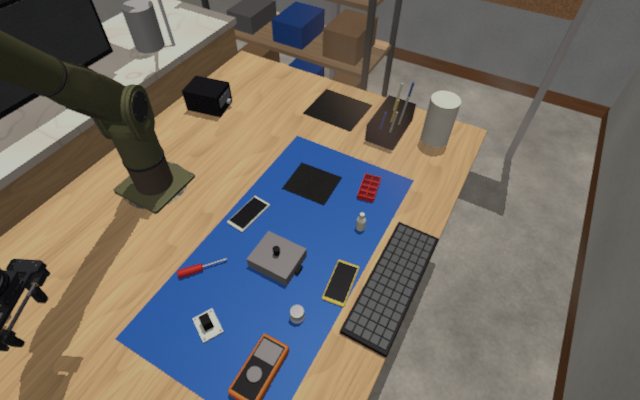

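The top view shows the lid/jig at (388,201), the carrier rotated at (470,218) and the small pad at (282,225). The bigger look-alike pad is at (150,263), off the mat. Next I measure poses and angles by segmentation.

```bash
cat >> h.py <<'E'
def rect_of(s,mask_fn,c,z,rad):
    """rectify plane z around c (rad m) at 0.5mm, segment, minAreaRect -> world"""
    n=int(2*rad/0.0005);a=np.zeros((n,n),np.float32);b=a.copy()
    g=(np.arange(n)-n/2)*0.0005
    X,Y=np.meshgrid(c[0]+g,c[1]+g)
    K=np.array(s["intrinsics"]);k=s["k1"];E=np.array(s["extrinsics"])
    P=np.stack([X,Y,np.full_like(X,z)],-1)-E[:3,3];C=P@E[:3,:3];x=C[...,:2]/C[...,2:]
    x=x*(1+k*(x**2).sum(-1,keepdims=True))
    w=cv2.remap(s["img"],(K[0,0]*x[...,0]+K[0,2]).astype(np.float32),(K[1,1]*x[...,1]+K[1,2]).astype(np.float32),cv2.INTER_CUBIC)
    m=mask_fn(w).astype(np.uint8)
    m=cv2.morphologyEx(m,cv2.MORPH_CLOSE,np.ones((5,5),np.uint8))
    cs,_=cv2.findContours(m,cv2.RETR_EXTERNAL,cv2.CHAIN_APPROX_NONE)
    ct=max(cs,key=cv2.contourArea);(u,v),(ww,hh),ang=cv2.minAreaRect(ct)
    if ww<hh: ww,hh,ang=hh,ww,ang+90
    ang=(ang+90)%180-90
    M=cv2.moments(ct);cen=(M['m10']/M['m00'],M['m01']/M['m00'])
    return w,m,np.array([c[0]+g[0]+u*.0005,c[1]+g[0]+v*.0005]),(ww*.0005,hh*.0005),ang,np.array([c[0]+g[0]+cen[0]*.0005,c[1]+g[0]+cen[1]*.0005])
E
python3 - <<'E'
from h import *
nb=lambda w:(w[...,0].astype(int)-w[...,2]<50)          # not blue mat
dark=lambda w:(w.max(-1)<70)
white=lambda w:(w.min(-1)>150)
grey=lambda w:(np.ptp(w.astype(int),axis=-1)<30)&(w.max(-1)>85)
for n in("top","scene"):
    s=snap(n)
    for nm,f,c,z,rad in(("lid",grey,(.562,-.05),.042,.11),("pad",dark,(.491,.282),.003,.13),("car",white,(.505,-.325),.008,.065),("grip",dark,(.505,-.325),.046,.04)):
        w,m,ce,wh,a,mo=rect_of(s,f,c,z,rad)
        cv2.imwrite(f'pics/{n}_{nm}.png',cv2.hconcat([w,cv2.cvtColor(m*255,cv2.COLOR_GRAY2BGR)]))
        print(n,nm,ce.round(4),np.round(wh,4),round(a,2),mo.round(4))
import glob
fs=[cv2.resize(cv2.imread(f'pics/{n}_{k}.png'),(400,200)) for k in("lid","pad","car") for n in("top","scene")]
cv2.imwrite('pics/m1.png',cv2.vconcat([cv2.hconcat(fs[i:i+2]) for i in(0,2,4)]))
E
```

```text
top lid [ 0.5625 -0.0501] [0.1428 0.123 ] 0.36 [ 0.5612 -0.0507]
top pad [0.493 0.286] [0.1658 0.1459] 2.37 [0.4929 0.2861]
top car [ 0.5078 -0.3234] [0.081  0.0615] -28.61 [ 0.508  -0.3233]
top grip [ 0.5061 -0.316 ] [0.0352 0.033 ] -29.05 [ 0.5061 -0.3159]
scene lid [ 0.564  -0.0568] [0.142 0.123] 0.58 [ 0.5635 -0.0559]
scene pad [0.4939 0.2827] [0.167  0.1479] 2.15 [0.494  0.2825]
scene car [ 0.5081 -0.3265] [0.0811 0.0605] -29.05 [ 0.508  -0.3264]
scene grip [ 0.5167 -0.3315] [0.0462 0.0236] -28.3 [ 0.5169 -0.3315]
```

View pics/m1.png

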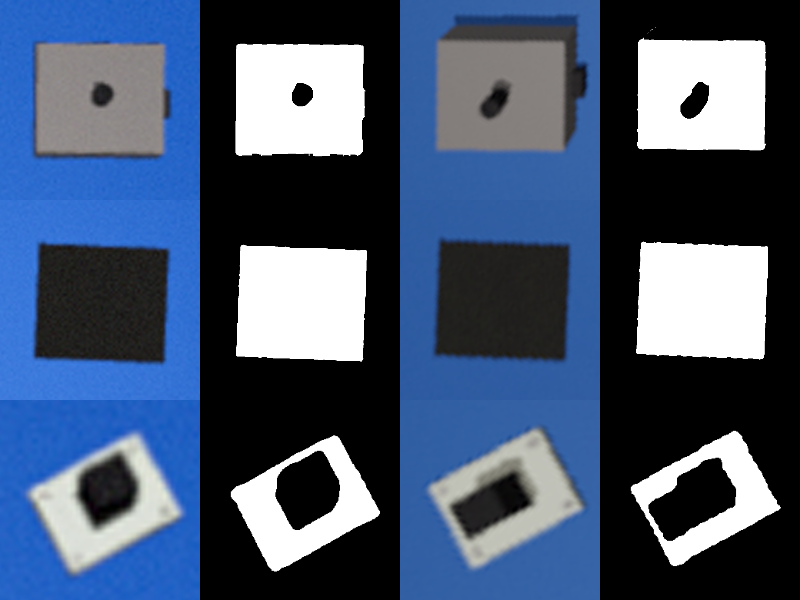

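```bash
python3 - <<'E'
from h import *
st();print(totool([.563,-.0525,.14]).round(4))
E
```

```text
2.8 [ 0.2701 -0.5637  0.2387] [0.9751 0.2216 0.     0.    ] F [ 0.3  -0.07  0.59] M [-0.   -0.04 -0.03] op 0.999 q [ 1.16  0.69 -0.19  1.57  0.16  0.9  -0.22]
[ 0.485  -0.3344  0.0987]
```

>>> carry_out(
  commands=[
    [0.041, -0.028, 0.0, 0, 0, 2.1],
    [0.081, -0.056, 0.016, 0, 0, 4.2],
    [0.121, -0.084, 0.024, 0, 0, 6.3],
    [0.162, -0.111, 0.032, 0, 0, 8.4],
    [0.202, -0.139, 0.04, 0, 0, 10.5],
    [0.243, -0.167, 0.048, 0, 0, 12.6],
    [0.283, -0.195, 0.057, 0, 0, 14.6],
    [0.323, -0.223, 0.065, 0, 0, 16.7],
    [0.364, -0.251, 0.073, 0, 0, 18.8],
    [0.404, -0.279, 0.081, 0, 0, 20.9],
    [0.445, -0.307, 0.089, 0, 0, 23],
    [0.485, -0.334, 0.099, 0, 0, 25.1],
  ],
  fingers=60,
  grip_force=25,
)

```text
clock: 4.0
tool_pos: [0.5644, -0.0507, 0.1397]
eef_rot: [1.0, 0.004, 0.001, 0.0]
contact_force: [0.5, -0.9, 0.6]
opening: 0.765
```

>>> carry_out(
  commands=[
    [0, 0, 0, 0, 0, 0],
    [0, 0, 0, 0, 0, 0],
    [0, 0, 0, 0, 0, 0],
    [0, 0, 0, 0, 0, 0],
  ],
)

```text
clock: 4.4
tool_pos: [0.5625, -0.0552, 0.1401]
eef_rot: [1.0, 0.003, -0.0, 0.001]
contact_force: [-1.0, -0.2, 1.2]
opening: 0.767
```

```bash
python3 - <<'E'
from h import *
s=st();print(R.from_quat(s["eef_rot"]).as_matrix().round(3).tolist())
a=snap("scene","s2.png");b=snap("top","t2.png")
for p in(a,b):
  for l in("lid_knob","lid"):print(l,[(np.round(d["xyz"],4).tolist(),round(d["p"],2)) for d in r.spot_point(p,l)[:3]])
print(w2pix(a,s["tool_pos"]),w2pix(b,s["tool_pos"]),w2pix(a,[.563,-.0525,.064]),w2pix(b,[.563,-.0525,.064]))
c=cv2.resize(a["img"][180:300,200:360],None,fx=5,fy=5)
cv2.imwrite('pics/s2c.png',c)
E
```

```text
4.4 [ 0.5625 -0.0552  0.1401] [ 1.0e+00  2.8e-03 -1.0e-04  6.0e-04] F [-0.98 -0.22  1.23] M [-0.01 -0.01 -0.02] op 0.767 q [-0.02  0.75  0.05  1.85 -0.07  0.55 -1.48]
[[1.0, 0.006, -0.0], [0.006, -1.0, -0.001], [-0.0, 0.001, -1.0]]
lid_knob [([0.5629, -0.0497, 0.0665], 0.98)]
lid [([0.5607, -0.0531, 0.0178], 0.67), ([0.5083, -0.3248, -0.0011], 0.51)]
lid_knob [([0.5615, -0.0492, 0.0649], 0.6)]
lid [([0.5659, -0.0473, 0.0182], 0.9)]
[273.81801938 234.97833074] [395.93828125 195.9662157 ] [276.35367863 248.96427427] [390.12364372 199.60714496]
```

View pics/s2c.png

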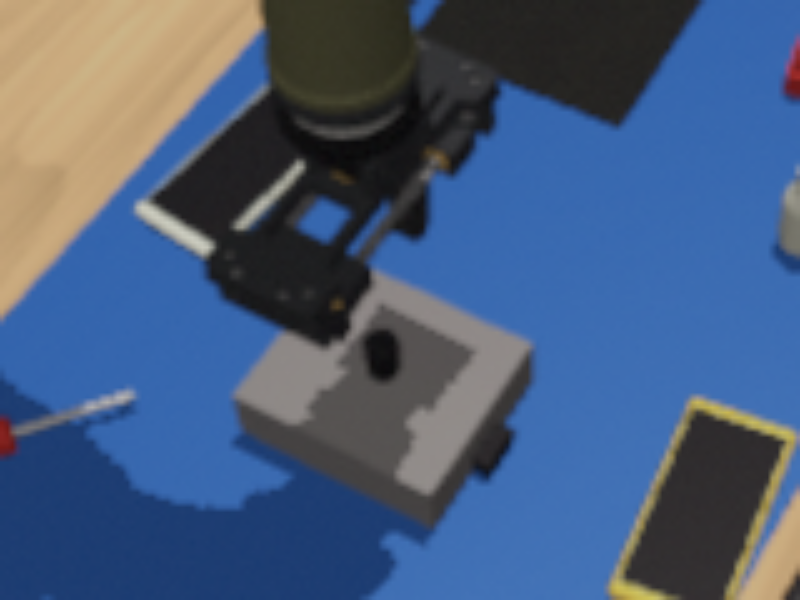

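The knob is at about (276,251) in the scene view, under the gripper and matching the projection. I descend and grip.

>>> carry_out(
  commands=[
    [0, -0.001, 0.02, 0, 0, 0],
    [0, -0.001, 0.04, 0, 0, 0],
    [0, -0.001, 0.06, 0, 0, 0],
    [0, -0.001, 0.075, 0, 0, 0],
    [0, -0.001, 0.085, 0, 0, 0],
    [0, -0.001, 0.092, 0, 0, 0],
    [0, -0.001, 0.092, 0, 0, 0],
    [0, -0.001, 0.092, 0, 0, 0],
  ],
)

```text
clock: 5.5
tool_pos: [0.5635, -0.0519, 0.0481]
eef_rot: [1.0, 0.004, 0.0, 0.0]
contact_force: [-0.2, 0.1, -0.0]
opening: 0.764
```

>>> carry_out(
  commands=[
    [0, 0, 0, 0, 0, 0],
    [0, 0, 0, 0, 0, 0],
    [0, 0, 0, 0, 0, 0],
    [0, 0, 0, 0, 0, 0],
    [0, 0, 0, 0, 0, 0],
    [0, 0, 0, 0, 0, 0],
    [0, 0, 0, 0, 0, 0],
    [0, 0, 0, 0, 0, 0],
  ],
  fingers=255,
  grip_force=25,
)

```text
clock: 6.3
tool_pos: [0.5632, -0.0522, 0.0478]
eef_rot: [1.0, 0.004, 0.0, 0.0]
contact_force: [0.1, -1.2, 0.6]
opening: 0.232
```

```bash
python3 - <<'E'
from h import *
for _ in range(3): st()
E
```

```text
6.3 [ 0.5632 -0.0522  0.0478] [1.0e+00 4.2e-03 1.0e-04 2.0e-04] F [ 0.07 -1.22  0.62] M [-0.19  0.06 -0.03] op 0.232 q [-0.01  0.9   0.03  1.88 -0.08  0.36 -1.48]
6.3 [ 0.5632 -0.0522  0.0478] [1.0e+00 4.2e-03 1.0e-04 2.0e-04] F [ 0.07 -1.22  0.62] M [-0.19  0.06 -0.03] op 0.232 q [-0.01  0.9   0.03  1.88 -0.08  0.36 -1.48]
6.3 [ 0.5632 -0.0522  0.0478] [1.0e+00 4.2e-03 1.0e-04 2.0e-04] F [ 0.07 -1.22  0.62] M [-0.19  0.06 -0.03] op 0.232 q [-0.01  0.9   0.03  1.88 -0.08  0.36 -1.48]
```

>>> carry_out(
  commands=[
    [0, 0, -0.005, 0, 0, 0],
    [0, 0, -0.015, 0, 0, 0],
    [0, 0, -0.03, 0, 0, 0],
    [0, 0, -0.05, 0, 0, 0],
    [0, 0, -0.07, 0, 0, 0],
    [0, 0, -0.08, 0, 0, 0],
    [0, 0, -0.08, 0, 0, 0],
  ],
)

```text
clock: 7.0
tool_pos: [0.5643, -0.0519, 0.1297]
eef_rot: [1.0, 0.004, 0.002, 0.0]
contact_force: [-0.4, 0.3, -2.5]
opening: 0.228
```

>>> carry_out(
  commands=[
    [-0.003, -0.012, 0, 0, 0, 0],
    [-0.008, -0.036, 0, 0, 0, 0],
    [-0.015, -0.072, 0, 0, 0, 0],
    [-0.023, -0.11, 0, 0, 0, 0],
    [-0.031, -0.15, 0, 0, 0, 0],
    [-0.039, -0.19, 0, 0, 0, 0],
    [-0.047, -0.23, 0, 0, 0, 0],
    [-0.055, -0.266, 0, 0, 0, 0],
    [-0.062, -0.296, 0, 0, 0, 0],
    [-0.066, -0.318, 0, 0, 0, 0],
    [-0.069, -0.331, 0, 0, 0, 0],
    [-0.07, -0.336, 0, 0, 0, 0],
  ],
)

```text
clock: 8.2
tool_pos: [0.4886, 0.2852, 0.1268]
eef_rot: [1.0, 0.006, -0.001, 0.0]
contact_force: [0.8, -0.8, -2.3]
opening: 0.228
```

>>> carry_out(
  commands=[
    [0, 0, 0, 0, 0, 0],
    [0, 0, 0, 0, 0, 0],
    [0, 0, 0, 0, 0, 0],
  ],
)

```text
clock: 8.5
tool_pos: [0.4908, 0.2817, 0.1277]
eef_rot: [1.0, 0.003, 0.0, 0.001]
contact_force: [0.0, -0.2, -2.5]
opening: 0.232
```

```bash
python3 - <<'E'
from h import *
s=st()
a=snap("scene","s3.png");b=snap("top","t3.png")
for p in(a,b):
  for l in("lid_knob","lid","pin","pin_tip"):print(l,[(np.round(d["xyz"],4).tolist(),round(d["p"],2)) for d in r.spot_point(p,l)[:3]])
E
```

```text
8.5 [0.4908 0.2817 0.1277] [1.0e+00 3.1e-03 1.0e-04 6.0e-04] F [ 0.02 -0.23 -2.54] M [ 0. -0.  0.] op 0.232 q [-0.69  0.78  0.15  1.85 -0.21  0.53 -1.97]
lid_knob [([0.4884, 0.2825, 0.1484], 0.83)]
lid [([0.4874, 0.2826, 0.1016], 0.9)]
pin [([0.7045, -0.3569, -0.0018], 0.61)]
pin_tip []
lid_knob [([0.4886, 0.2851, 0.1412], 0.51)]
lid [([0.4918, 0.2864, 0.0954], 0.7)]
pin []
pin_tip [([0.7142, -0.1774, 0.0041], 0.18)]
```

View pics/s3.png

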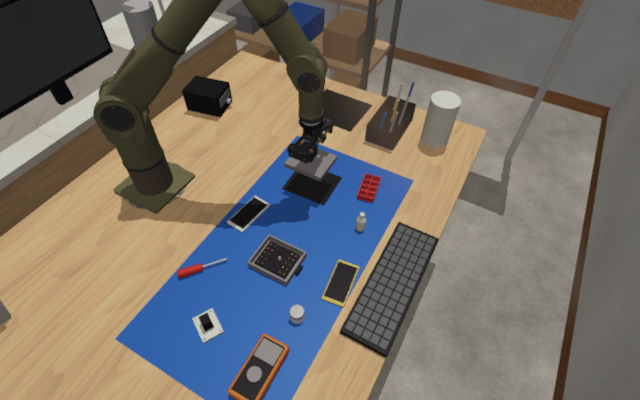

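The scene view shows the lid hanging level over the small pad at about (312,165) and the jig uncovered at (278,259). I lower it gently.

>>> carry_out(
  commands=[
    [0.002, 0, 0.02, 0, 0, 0],
    [0.002, 0, 0.04, 0, 0, 0],
    [0.002, 0, 0.058, 0, 0, 0],
    [0.002, 0, 0.072, 0, 0, 0],
    [0.002, 0, 0.081, 0, 0, 0],
    [0.002, 0, 0.087, 0, 0, 0],
    [0.002, 0, 0.09, 0, 0, 0],
    [0.002, 0, 0.092, 0, 0, 0],
    [0.002, 0, 0.093, 0, 0, 0],
    [0.002, 0, 0.094, 0, 0, 0],
    [0.002, 0, 0.095, 0, 0, 0],
    [0.002, 0, 0.095, 0, 0, 0],
  ],
)

```text
clock: 10.2
tool_pos: [0.4924, 0.2836, 0.0328]
eef_rot: [1.0, 0.004, 0.0, -0.0]
contact_force: [0.3, -0.5, -2.0]
opening: 0.229
```

```bash
python3 - <<'E'
from h import *
s=st()
E
```

```text
10.2 [0.4924 0.2836 0.0328] [ 1.0e+00  4.4e-03  2.0e-04 -1.0e-04] F [ 0.27 -0.46 -1.97] M [ 0.04 -0.02 -0.01] op 0.229 q [-0.66  0.93  0.1   1.88 -0.23  0.34 -1.95]
```

Slightly lower until contact, then release.

>>> carry_out(
  commands=[
    [0, 0, 0.001, 0, 0, 0],
    [0, 0, 0.001, 0, 0, 0],
    [0, 0, 0.002, 0, 0, 0],
    [0, 0, 0.002, 0, 0, 0],
  ],
)

```text
clock: 10.6
tool_pos: [0.4924, 0.2836, 0.0327]
eef_rot: [1.0, 0.004, 0.0, -0.0]
contact_force: [-3.0, -1.7, 14.1]
opening: 0.23
```

```bash
python3 - <<'E'
from h import *
s=st()
E
```

```text
10.6 [0.4924 0.2836 0.0327] [ 1.0e+00  4.3e-03  4.0e-04 -4.0e-04] F [-3.   -1.75 14.09] M [-0.27  0.67  0.01] op 0.23 q [-0.66  0.93  0.09  1.88 -0.23  0.34 -1.95]
```

>>> carry_out(
  commands=[
    [0, 0, -0.0015, 0, 0, 0],
    [0, 0, -0.0015, 0, 0, 0],
  ],
)

```text
clock: 10.8
tool_pos: [0.4925, 0.2837, 0.0327]
eef_rot: [1.0, 0.004, 0.0, -0.0]
contact_force: [-1.4, -0.5, 6.5]
opening: 0.225
```

>>> carry_out(
  commands=[
    [0, 0, 0, 0, 0, 0],
    [0, 0, 0, 0, 0, 0],
    [0, 0, 0, 0, 0, 0],
    [0, 0, 0, 0, 0, 0],
    [0, 0, 0, 0, 0, 0],
    [0, 0, 0, 0, 0, 0],
  ],
  fingers=60,
)

```text
clock: 11.4
tool_pos: [0.4922, 0.2835, 0.0321]
eef_rot: [1.0, 0.004, -0.0, 0.0]
contact_force: [-0.6, 0.5, -0.2]
opening: 0.747
```

>>> carry_out(
  commands=[
    [0, 0, -0.01, 0, 0, 0],
    [0, 0, -0.03, 0, 0, 0],
    [0, 0, -0.06, 0, 0, 0],
    [0, 0, -0.1, 0, 0, 0],
    [0, 0, -0.13, 0, 0, 0],
    [0, 0, -0.13, 0, 0, 0],
  ],
)

```text
clock: 12.0
tool_pos: [0.4948, 0.2847, 0.1669]
eef_rot: [1.0, 0.004, 0.004, -0.002]
contact_force: [0.1, -0.3, -0.1]
opening: 0.765
```

```bash
python3 - <<'E'
from h import *
s=st()
a=snap("scene","s4.png");b=snap("top","t4.png")
grey=lambda w:(np.ptp(w.astype(int),axis=-1)<30)&(w.max(-1)>85)
w,m,ce,wh,ang,mo=rect_of(a,grey,(.492,.283),.027,.11);print('lid now',ce,wh,ang)
for p in(a,b):
  for l in("lid","pin","pin_tip","bed","jig","carrier"):print(l,[(np.round(d["xyz"],4).tolist(),round(d["p"],2)) for d in r.spot_point(p,l)[:3]])
# rectified jig views
out=[]
for p in(a,b):
  for z in(.024,.028):
    f=lambda w:(np.ptp(w.astype(int),axis=-1)<30)&(w.max(-1)>85) if False else np.ones(w.shape[:2])
    w,*_=rect_of(p,f,(.562,-.052),z,.1);out.append(w)
cv2.imwrite('pics/j4.png',cv2.vconcat([cv2.hconcat(out[:2]),cv2.hconcat(out[2:])])[:,:])
i=cv2.imread('pics/j4.png');cv2.imwrite('pics/j4.png',cv2.resize(i,(600,600)))
E
```

```text
12.0 [0.4948 0.2847 0.1669] [ 1.      0.0042  0.0038 -0.0022] F [ 0.07 -0.26 -0.13] M [ 0.1   0.04 -0.01] op 0.765 q [-0.7   0.72  0.17  1.82 -0.2   0.61 -1.98]
lid now [0.49298021 0.28120531] (0.14424765014648439, 0.12271046447753907) 1.127724051475525
lid [([0.4922, 0.2832, 0.0053], 0.65), ([0.7353, 0.1922, -0.0014], 0.28)]
pin []
pin_tip []Traceback (most recent call last):
  File "<stdin>", line 7, in <module>
ValueError: it knows: bits, carrier, driver, dropper, jar, jig, lid, lid_knob, meter, pad, phone, pin, pin_tip
```

View pics/s4.png

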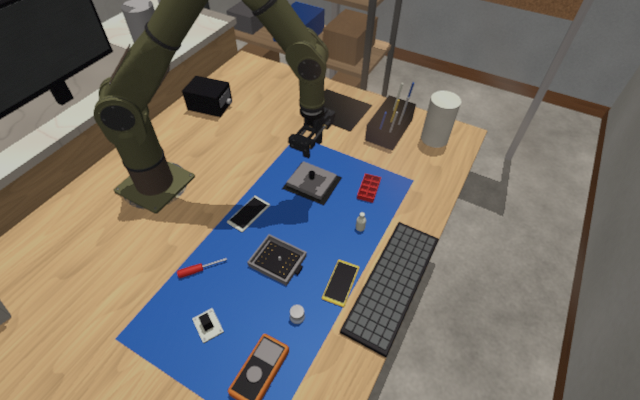

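The lid lies flat on the small pad at about (312,182), released. Now the pin.

```bash
python3 - <<'E'
from h import *
A=[snap("scene") for _ in range(3)];B=[snap("top") for _ in range(1)]
print([(np.round(d["xyz"],4).tolist(),round(d["p"],2)) for d in r.spot_point(B[0],"pin_tip")[:3]])
print([(np.round(d["xyz"],4).tolist(),round(d["p"],2)) for d in r.spot_point(A[0],"jig")[:3]],[(np.round(d["xyz"],4).tolist(),round(d["p"],2)) for d in r.spot_point(B[0],"jig")[:3]])
a=A[0];a["img"]=np.mean([p["img"] for p in A],0).astype(np.uint8);b=B[0]
np.save('j.npy',[a["img"],b["img"]])
import pickle;pickle.dump((a,b),open('j.pkl','wb'))
out=[]
for p in(a,b):
  for z in(.024,.028):
    w,*_=rect_of(p,lambda w:np.ones(w.shape[:2]),(.562,-.052),z,.09);out.append(w)
i=cv2.vconcat([cv2.hconcat(out[:2]),cv2.hconcat(out[2:])]);print(i.shape)
cv2.imwrite('pics/j4.png',cv2.resize(i,(600,600)))
pa=w2pix(a,[.562,-.052,.02]);pb=w2pix(b,[.562,-.052,.02]);print(pa,pb)
ca=cv2.getRectSubPix(a["img"],(80,80),pa.tolist());cb=cv2.getRectSubPix(b["img"],(60,60),pb.tolist())
cv2.imwrite('pics/c4.png',cv2.hconcat([cv2.resize(ca,(400,400),interpolation=2),cv2.resize(cb,(400,400),interpolation=2)]))
E
```

```text
[([0.382, -0.1882, 0.0003], 0.57)]
[([0.56, -0.0525, 0.0015], 0.95)] [([0.5625, -0.0554, -0.0029], 0.95)]
(720, 720, 3)
[277.17864719 256.5224901 ] [387.42115311 201.90386369]
```

View pics/j4.png

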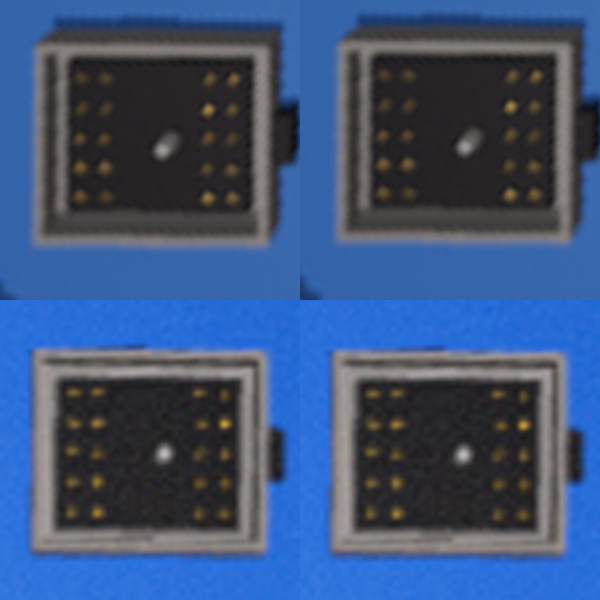

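View pics/c4.png

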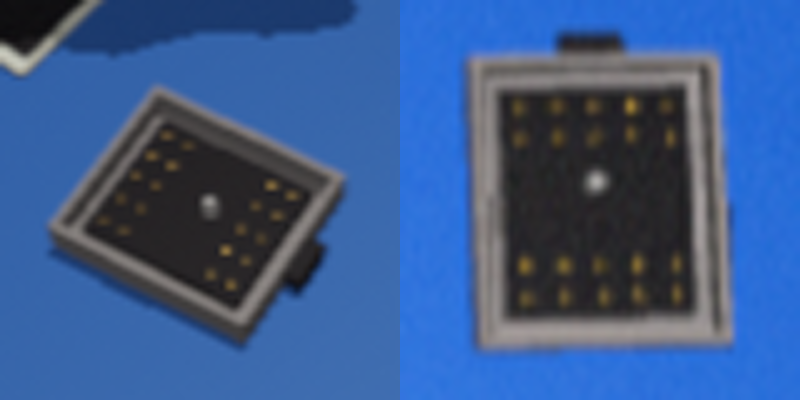

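```bash
cat > pin.py <<'E'
from h import *
def mean3(p):
    im=p["img"].astype(int);g=im.sum(-1)/3.;return g
def pinest(p,z=.022,c=(.562,-.052)):
    rad=.09
    w,*_=rect_of(p,lambda w:np.ones(w.shape[:2]),c,z,rad)
    w=w.astype(float);g=w.mean(-1);sat=np.ptp(w,axis=-1)
    n=g.shape[0];gg=(np.arange(n)-n/2)*.0005
    X,Y=np.meshgrid(c[0]+gg,c[1]+gg)
    wt=np.clip(g-70,0,None)*((abs(X-c[0]-.006)<.02)&(abs(Y-c[1])<.022))*(sat<30)
    if p.get('thr',0): wt=(wt>p['thr'])*1.
    return np.array([(X*wt).sum(),(Y*wt).sum()])/wt.sum(),(wt>0).sum()*.25
def rim(p,c=(.562,-.052),z=.024):
    grey=lambda w:(w[...,0].astype(int)-w[...,2]<40)&(w.max(-1)>100)
    return rect_of(p,grey,c,z,.085)
E
python3 - <<'E'
from pin import *
import pickle;a,b=pickle.load(open('j.pkl','rb'))
for n,p in(("scene",a),("top",b)):
    w,m,ce,wh,ang,mo=rim(p);print(n,'rim',ce,wh,ang)
    for z in(.022,.024,.028):print(z,pinest(p,z))
    # min area rect of non-blue gives body
E
```

```text
scene rim [ 0.56403801 -0.0560118 ] (0.14265867614746094, 0.12205571746826172) 0.3951370418071747
0.022 (array([ 0.56948098, -0.05215625]), np.float64(144.75))
0.024 (array([ 0.57026534, -0.05313727]), np.float64(141.0))
0.028 (array([ 0.57183789, -0.05510239]), np.float64(142.5))
top rim [ 0.56311134 -0.05109454] (0.14296360778808595, 0.1217622528076172) 0.325540691614151
0.022 (array([ 0.5706218 , -0.05033016]), np.float64(113.0))
0.024 (array([ 0.57033834, -0.04996179]), np.float64(112.0))
0.028 (array([ 0.5697491 , -0.04921976]), np.float64(111.5))
```

>>> carry_out(
  commands=[
    [0.001, 0.02, 0, 0, 0, 0],
    [0.002, 0.06, 0, 0, 0, 2],
    [0.003, 0.105, 0, 0, 0, 4],
    [0.004, 0.15, 0, 0, 0, 6],
    [0.005, 0.195, 0, 0, 0, 9],
    [0.006, 0.24, 0, 0, 0, 12],
    [0.007, 0.285, 0.005, 0, 0, 15],
    [0.008, 0.33, 0.01, 0, 0, 18],
    [0.009, 0.375, 0.015, 0, 0, 20],
    [0.01, 0.42, 0.02, 0, 0, 22],
    [0.011, 0.465, 0.025, 0, 0, 24],
    [0.012, 0.505, 0.03, 0, 0, 26],
  ],
  fingers=90,
)

```text
clock: 13.8
tool_pos: [0.5083, -0.2241, 0.132]
eef_rot: [0.975, -0.222, 0.0, 0.0]
contact_force: [-0.2, 0.4, 0.1]
opening: 0.647
```

```bash
python3 - <<'E'
from h import *
s=st();print(R.from_quat(s["eef_rot"]).as_matrix().round(3).tolist(),totool([.508,-.325,.12]))
E
```

```text
13.8 [ 0.5083 -0.2241  0.132 ] [ 9.750e-01 -2.221e-01  2.000e-04  3.000e-04] F [-0.16  0.37  0.14] M [ 0.09  0.01 -0.01] op 0.647 q [ 0.25  0.76  0.13  1.88 -0.19  0.51 -1.51]
[[0.901, -0.433, 0.0], [-0.433, -0.901, -0.001], [0.001, 0.001, -1.0]] [0.04338322 0.09110713 0.01211145]
```

>>> carry_out(
  commands=[
    [0.016, 0.035, 0, 0, 0, 1],
    [0.033, 0.07, 0, 0, 0, 2],
    [0.043, 0.091, 0.006, 0, 0, 3],
    [0.043, 0.091, 0.012, 0, 0, 3],
    [0.043, 0.091, 0.012, 0, 0, 3],
  ],
)

```text
clock: 14.3
tool_pos: [0.5075, -0.3213, 0.1192]
eef_rot: [0.969, -0.246, -0.001, -0.001]
contact_force: [-0.2, 0.4, 0.0]
opening: 0.65
```

```bash
python3 - <<'E'
from h import *
s=st();print(totool([.508,-.325,.016]))
a=snap("scene");b=snap("top")
print(w2pix(a,[.508,-.325,.046]))
for p in(a,b):print([(np.round(d["xyz"],4).tolist(),round(d["p"],2)) for d in r.spot_point(p,"carrier")[:3]])
pa=w2pix(a,[.508,-.325,.04])
cv2.imwrite('pics/c5.png',cv2.hconcat([cv2.resize(cv2.getRectSubPix(p["img"],(90,90),w2pix(p,[.508,-.325,.04]).tolist()),(400,400),interpolation=2) for p in(a,b)]))
E
```

```text
14.3 [ 0.5075 -0.3213  0.1192] [ 9.692e-01 -2.463e-01 -1.100e-03 -6.000e-04] F [-0.17  0.39  0.  ] M [0.11 0.02 0.04] op 0.65 q [ 0.42  0.82  0.13  1.75 -0.17  0.59 -1.42]
[0.00244685 0.00311794 0.10315046]
[204.69691489 318.20120204]
[([0.5065, -0.3259, 0.0007], 0.79)]
[([0.5076, -0.3245, -0.0043], 0.65)]
```

View pics/c5.png

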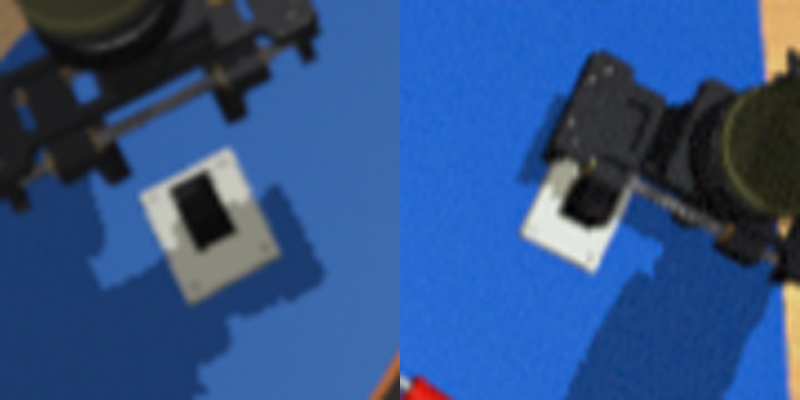

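The gripper straddles the grip block squarely. I descend.

>>> carry_out(
  commands=[
    [0, 0, 0.02, 0, 0, 0],
    [0, 0, 0.04, 0, 0, 0],
    [0, 0, 0.055, 0, 0, 0],
    [0, 0, 0.06, 0, 0, 0],
    [0, 0, 0.06, 0, 0, 0],
  ],
)

```text
clock: 15.0
tool_pos: [0.5081, -0.3214, 0.0597]
eef_rot: [0.969, -0.246, -0.001, -0.0]
contact_force: [0.3, 0.5, 0.4]
opening: 0.649
```

```bash
python3 - <<'E'
from h import *
s=st();print(totool([.508,-.325,.017]))
E
```

```text
15.0 [ 0.5081 -0.3214  0.0597] [ 9.693e-01 -2.459e-01 -5.000e-04 -2.000e-04] F [0.27 0.49 0.4 ] M [ 0.06 -0.07 -0.03] op 0.649 q [ 0.43  0.91  0.11  1.77 -0.18  0.47 -1.41]
[0.00165087 0.00317698 0.04272648]
```

>>> carry_out(
  commands=[
    [0.0015, 0.003, 0.015, 0, 0, 0],
    [0.0015, 0.003, 0.03, 0, 0, 0],
    [0.0015, 0.003, 0.038, 0, 0, 0],
    [0.0015, 0.003, 0.042, 0, 0, 0],
    [0.0015, 0.003, 0.042, 0, 0, 0],
  ],
)

```text
clock: 15.5
tool_pos: [0.5077, -0.3251, 0.0174]
eef_rot: [0.969, -0.246, -0.001, -0.0]
contact_force: [-0.6, 0.3, 1.0]
opening: 0.647
```

>>> carry_out(
  commands=[
    [0, 0, 0, 0, 0, 0],
    [0, 0, 0, 0, 0, 0],
    [0, 0, 0, 0, 0, 0],
    [0, 0, 0, 0, 0, 0],
    [0, 0, 0, 0, 0, 0],
    [0, 0, 0, 0, 0, 0],
    [0, 0, 0, 0, 0, 0],
    [0, 0, 0, 0, 0, 0],
  ],
  fingers=255,
  grip_force=40,
)

```text
clock: 16.3
tool_pos: [0.5083, -0.3255, 0.0186]
eef_rot: [0.969, -0.246, 0.0, 0.0]
contact_force: [-0.6, -0.2, 4.0]
opening: 0.296
```

```bash
python3 - <<'E'
from h import *
s=st()
E
```

```text
16.3 [ 0.5083 -0.3255  0.0186] [ 9.692e-01 -2.462e-01  3.000e-04  1.000e-04] F [-0.6  -0.18  3.96] M [ 0.09  0.06 -0.01] op 0.296 q [ 0.44  0.98  0.09  1.77 -0.19  0.4  -1.4 ]
```

>>> carry_out(
  commands=[
    [0, 0, -0.005, 0, 0, 0],
    [0, 0, -0.02, 0, 0, 0],
    [0, 0, -0.045, 0, 0, 0],
    [0, 0, -0.07, 0, 0, 0],
    [0, 0, -0.09, 0, 0, 0],
    [0, 0, -0.09, 0, 0, 0],
  ],
)

```text
clock: 16.9
tool_pos: [0.5098, -0.3266, 0.1116]
eef_rot: [0.969, -0.246, 0.003, 0.001]
contact_force: [1.3, 0.7, -1.6]
opening: 0.288
```

```bash
python3 - <<'E'
from h import *
s=st();Rm=R.from_quat(s["eef_rot"]).as_matrix();print(totool([.570,-.066,.095]),np.degrees(np.arctan2(Rm[1,0],Rm[0,0])))
E
```

```text
16.9 [ 0.5098 -0.3266  0.1116] [ 9.692e-01 -2.462e-01  2.900e-03  9.000e-04] F [ 1.35  0.66 -1.55] M [ 0.02 -0.12 -0.02] op 0.288 q [ 0.42  0.84  0.13  1.75 -0.17  0.57 -1.41]
[-0.07159376 -0.25769223  0.01602745] -28.506668447745344
```

>>> carry_out(
  commands=[
    [-0.004, -0.013, 0, 0, 0, -2],
    [-0.011, -0.04, 0, 0, 0, -5],
    [-0.021, -0.075, 0, 0, 0, -9],
    [-0.031, -0.11, 0, 0, 0, -13],
    [-0.04, -0.145, 0.002, 0, 0, -17],
    [-0.05, -0.18, 0.005, 0, 0, -21],
    [-0.059, -0.21, 0.008, 0, 0, -24],
    [-0.065, -0.235, 0.011, 0, 0, -27],
    [-0.07, -0.251, 0.014, 0, 0, -29],
    [-0.072, -0.257, 0.016, 0, 0, -29],
    [-0.072, -0.257, 0.016, 0, 0, -29],
    [-0.072, -0.257, 0.016, 0, 0, -29],
  ],
)

```text
clock: 18.1
tool_pos: [0.5669, -0.067, 0.092]
eef_rot: [1.0, 0.003, -0.0, 0.001]
contact_force: [0.0, -0.5, -1.3]
opening: 0.288
```

```bash
python3 - <<'E'
from h import *
s=st();Rm=R.from_quat(s["eef_rot"]).as_matrix();print(Rm.round(4).tolist())
a=snap("scene");b=snap("top")
for p in(a,b):print([(np.round(d["xyz"],4).tolist(),round(d["p"],2)) for d in r.spot_point(p,"carrier")[:3]])
cv2.imwrite('pics/c6.png',cv2.hconcat([cv2.resize(cv2.getRectSubPix(p["img"],(90,90),w2pix(p,[.57,-.06,.08]).tolist()),(400,400),interpolation=2) for p in(a,b)]))
cv2.imwrite('pics/s6.png',a["img"])
E
```

```text
18.1 [ 0.5669 -0.067   0.092 ] [ 1.0e+00  3.2e-03 -4.0e-04  8.0e-04] F [ 0.04 -0.51 -1.35] M [ 0.01  0.06 -0.05] op 0.288 q [ 0.    0.83  0.06  1.85 -0.09  0.46 -1.44]
[[1.0, 0.0064, -0.0008], [0.0064, -1.0, -0.0015], [-0.0008, 0.0015, -1.0]]
[([0.5667, -0.0679, 0.0705], 0.74), ([0.6836, 0.3546, 0.0021], 0.74)]
[([0.5671, -0.0664, 0.0727], 0.47)]
```

View pics/c6.png

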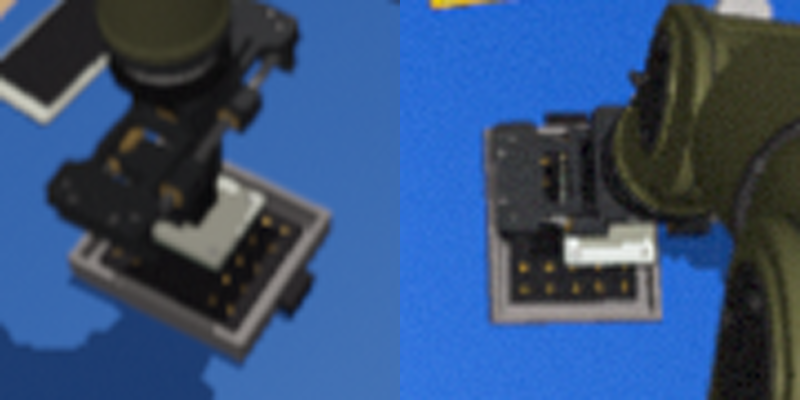

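Carrier is aligned with the jig in the scene crop and its plate sits above the tray. I lower towards the pin tip.

>>> carry_out(
  commands=[
    [0.003, -0.001, 0.01, 0, 0, 0],
    [0.003, -0.001, 0.022, 0, 0, 0],
    [0.003, -0.001, 0.032, 0, 0, 0],
    [0.003, -0.001, 0.038, 0, 0, 0],
    [0.003, -0.001, 0.04, 0, 0, 0],
    [0.003, -0.001, 0.04, 0, 0, 0],
    [0.003, -0.001, 0.04, 0, 0, 0],
  ],
)

```text
clock: 19.0
tool_pos: [0.5707, -0.0642, 0.0524]
eef_rot: [1.0, 0.004, 0.0, 0.0]
contact_force: [-1.1, -0.9, -2.3]
opening: 0.292
```

```bash
python3 - <<'E'
from h import *
s=st()
a=snap("scene")
cv2.imwrite('pics/c7.png',cv2.resize(cv2.getRectSubPix(a["img"],(90,90),w2pix(a,[.57,-.06,.04]).tolist()),(600,600),interpolation=2))
for sx in(-1,1):
  for sy in(-1,1):
    print(sx,sy,w2pix(a,[.570+sx*.04,-.0665+sy*.03,.032+.008])-w2pix(a,[.57,-.06,.04])+44.5)
E
```

```text
19.0 [ 0.5707 -0.0642  0.0524] [1.0e+00 4.3e-03 2.0e-04 1.0e-04] F [-1.08 -0.9  -2.25] M [-0.    0.02  0.01] op 0.292 q [ 0.01  0.9   0.05  1.85 -0.09  0.39 -1.44]
-1 -1 [26.73909167 47.91576583]
-1 1 [37.76073895 33.39787166]
1 -1 [49.17179401 59.42222842]
1 1 [59.80233309 44.29738302]
```

View pics/c7.png

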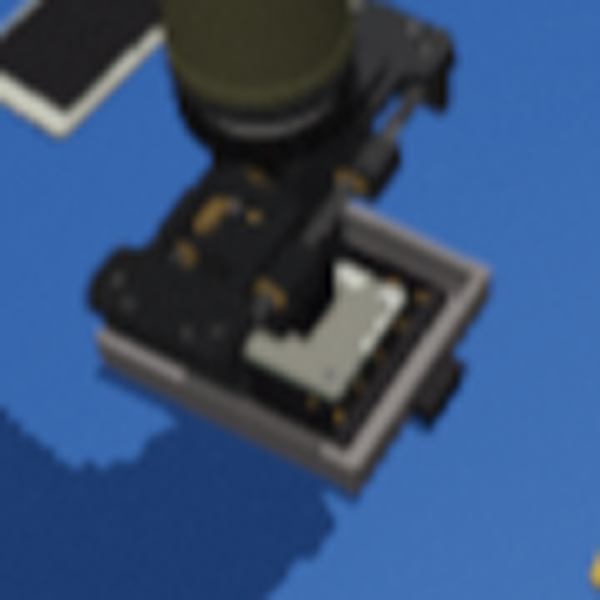

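Observed plate corners (335,400) and (403,290) match the prediction within about 1 mm. I ease down onto the tip.

>>> carry_out(
  commands=[
    [0, 0, 0.002, 0, 0, 0],
    [0, 0, 0.004, 0, 0, 0],
    [0, 0, 0.005, 0, 0, 0],
    [0, 0, 0.006, 0, 0, 0],
    [0, 0, 0.006, 0, 0, 0],
  ],
)

```text
clock: 19.55
tool_pos: [0.5705, -0.0641, 0.0465]
eef_rot: [1.0, 0.004, 0.0, 0.0]
contact_force: [-0.5, -0.0, 1.3]
opening: 0.295
```

```bash
python3 - <<'E'
from h import *
s=st()
E
```

```text
19.55 [ 0.5705 -0.0641  0.0465] [1.0e+00 4.4e-03 1.0e-04 0.0e+00] F [-0.5  -0.01  1.26] M [0.11 0.13 0.01] op 0.295 q [ 0.01  0.91  0.04  1.85 -0.1   0.38 -1.44]
```

Contact of about 3.5 N at the expected height. I hold it briefly, then slide.

>>> carry_out(
  commands=[
    [0, 0, 0.0003, 0, 0, 0],
    [0, 0, 0.0003, 0, 0, 0],
    [0, 0, 0.0003, 0, 0, 0],
  ],
)

```text
clock: 19.85
tool_pos: [0.5705, -0.0642, 0.0463]
eef_rot: [1.0, 0.004, 0.0, 0.0]
contact_force: [-1.2, -0.2, 5.2]
opening: 0.29
```

>>> carry_out(
  commands=[
    [0, -0.001, 0, 0, 0, 0],
    [0, -0.002, 0, 0, 0, 0],
    [0, -0.003, 0, 0, 0, 0],
    [0, -0.004, 0, 0, 0, 0],
    [0, -0.005, 0, 0, 0, 0],
    [0, -0.006, 0, 0, 0, 0],
  ],
)

```text
clock: 20.45
tool_pos: [0.5712, -0.0595, 0.0463]
eef_rot: [1.0, 0.004, 0.001, 0.001]
contact_force: [-1.0, -3.9, 5.1]
opening: 0.29
```

```bash
python3 - <<'E'
from h import *
s=st();Rm=R.from_quat(s["eef_rot"]);print(Rm.as_euler('zyx',degrees=True).round(2))
E
```

```text
20.45 [ 0.5712 -0.0595  0.0463] [1.0e+00 3.8e-03 9.0e-04 9.0e-04] F [-1.04 -3.9   5.05] M [-0.74  0.04  0.06] op 0.29 q [-0.    0.91  0.05  1.86 -0.1   0.37 -1.45]
[-4.400e-01  1.000e-01  1.799e+02]
```

>>> carry_out(
  commands=[
    [0, -0.001, 0, 0, 0, 0],
    [0, -0.002, 0, 0, 0, 0],
    [0, -0.003, 0, 0, 0, 0],
    [0, -0.003, 0, 0, 0, 0],
  ],
)

```text
clock: 20.85
tool_pos: [0.5697, -0.0534, 0.0452]
eef_rot: [1.0, 0.005, -0.001, -0.001]
contact_force: [0.3, 1.0, -1.6]
opening: 0.293
```

>>> carry_out(
  commands=[
    [0, -0.001, 0, 0, 0, 0],
    [0, -0.002, 0, 0, 0, 0],
    [0, -0.002, 0, 0, 0, 0],
  ],
)

```text
clock: 21.15
tool_pos: [0.5703, -0.0526, 0.0457]
eef_rot: [1.0, 0.005, -0.0, -0.0]
contact_force: [-0.7, 0.1, -2.4]
opening: 0.292
```

```bash
python3 - <<'E'
from h import *
s=st()
E
```

```text
21.15 [ 0.5703 -0.0526  0.0457] [ 1.0e+00  4.6e-03 -2.0e-04 -2.0e-04] F [-0.7   0.06 -2.44] M [0.03 0.01 0.03] op 0.292 q [-0.02  0.91  0.05  1.86 -0.1   0.37 -1.45]
```

The upward force vanished, so the tip is in the socket mouth. I lower slowly.

>>> carry_out(
  commands=[
    [0, 0, 0.001, 0, 0, 0],
    [0, 0, 0.002, 0, 0, 0],
    [0, 0, 0.003, 0, 0, 0],
    [0, 0, 0.004, 0, 0, 0],
    [0, 0, 0.004, 0, 0, 0],
  ],
)

```text
clock: 21.65
tool_pos: [0.5703, -0.0532, 0.0418]
eef_rot: [1.0, 0.004, -0.0, 0.0]
contact_force: [-0.3, -0.1, -2.2]
opening: 0.294
```

```bash
python3 - <<'E'
from h import *
s=st()
E
```

```text
21.65 [ 0.5703 -0.0532  0.0418] [ 1.0e+00  4.3e-03 -1.0e-04  0.0e+00] F [-0.32 -0.11 -2.15] M [ 0.06  0.02 -0.  ] op 0.294 q [-0.01  0.92  0.05  1.86 -0.1   0.37 -1.45]
```

>>> carry_out(
  commands=[
    [0, 0, 0.001, 0, 0, 0],
    [0, 0, 0.002, 0, 0, 0],
    [0, 0, 0.003, 0, 0, 0],
    [0, 0, 0.004, 0, 0, 0],
    [0, 0, 0.005, 0, 0, 0],
    [0, 0, 0.006, 0, 0, 0],
    [0, 0, 0.006, 0, 0, 0],
    [0, 0, 0.006, 0, 0, 0],
  ],
)

```text
clock: 22.45
tool_pos: [0.5704, -0.0531, 0.0359]
eef_rot: [1.0, 0.004, -0.0, 0.0]
contact_force: [0.0, -0.1, -1.2]
opening: 0.292
```

```bash
python3 - <<'E'
from h import *
s=st()
E
```

```text
22.45 [ 0.5704 -0.0531  0.0359] [ 1.      0.0044 -0.      0.    ] F [ 0.03 -0.1  -1.17] M [ 0.07  0.03 -0.02] op 0.292 q [-0.01  0.93  0.04  1.86 -0.1   0.36 -1.45]
```

About 10.5 mm in, with no side load. Now the press.

>>> carry_out(
  commands=[
    [0, 0, 0.001, 0, 0, 0],
    [0, 0, 0.002, 0, 0, 0],
    [0, 0, 0.003, 0, 0, 0],
    [0, 0, 0.004, 0, 0, 0],
    [0, 0, 0.005, 0, 0, 0],
    [0, 0, 0.006, 0, 0, 0],
    [0, 0, 0.007, 0, 0, 0],
    [0, 0, 0.007, 0, 0, 0],
  ],
  grip_force=50,
)

```text
clock: 23.25
tool_pos: [0.5705, -0.0531, 0.0291]
eef_rot: [1.0, 0.004, 0.0, 0.0]
contact_force: [-2.3, 0.3, 5.1]
opening: 0.29
```

```bash
python3 - <<'E'
from h import *
s=st()
E
```

```text
23.25 [ 0.5705 -0.0531  0.0291] [1.0e+00 4.4e-03 2.0e-04 0.0e+00] F [-2.31  0.25  5.06] M [ 0.14  0.28 -0.04] op 0.29 q [-0.01  0.94  0.04  1.86 -0.1   0.34 -1.45]
```

>>> carry_out(
  commands=[
    [0, 0, 0.0005, 0, 0, 0],
    [0, 0, 0.001, 0, 0, 0],
    [0, 0, 0.0015, 0, 0, 0],
    [0, 0, 0.002, 0, 0, 0],
    [0, 0, 0.002, 0, 0, 0],
    [0, 0, 0.002, 0, 0, 0],
  ],
)

```text
clock: 23.85
tool_pos: [0.5705, -0.0532, 0.0284]
eef_rot: [1.0, 0.004, 0.0, 0.0]
contact_force: [-2.8, 1.9, 16.5]
opening: 0.288
```

```bash
python3 - <<'E'
from h import *
s=st()
E
```

```text
23.85 [ 0.5705 -0.0532  0.0284] [1.0e+00 4.3e-03 4.0e-04 0.0e+00] F [-2.76  1.85 16.53] M [0.14 0.73 0.07] op 0.288 q [-0.01  0.94  0.04  1.86 -0.1   0.34 -1.45]
```

It is on the stop (z no longer falls, about 18 N down). I take one last look.

```bash
python3 - <<'E'
from h import *
a=snap("scene");b=snap("top")
cv2.imwrite('pics/c9.png',cv2.hconcat([cv2.resize(cv2.getRectSubPix(a["img"],(90,90),w2pix(a,[.57,-.05,.02]).tolist()),(400,400),interpolation=2),cv2.resize(cv2.getRectSubPix(a["img"],(90,90),w2pix(a,[.492,.28,.02]).tolist()),(400,400),interpolation=2)]))
grey=lambda w:(np.ptp(w.astype(int),axis=-1)<30)&(w.max(-1)>85)
for p in(a,b): 
  w,m,ce,wh,ang,mo=rect_of(p,grey,(.492,.283),.027,.11);print('lid',ce,wh,ang)
st()
for sx in(-1,1):
  for sy in(-1,1):
    print(sx,sy,(w2pix(a,[.5705+sx*.04,-.0532+sy*.03,.018])-w2pix(a,[.57,-.05,.02])+44.5)*400/90)
E
```

```text
lid [0.48975 0.281  ] (0.1495, 0.122) 0.0
lid [0.49140553 0.28585258] (0.14294221496582032, 0.12299372863769531) 0.5787255167961121
23.95 [ 0.5705 -0.0532  0.0284] [1.0e+00 4.3e-03 4.0e-04 0.0e+00] F [-3.85  1.07 16.77] M [0.12 0.71 0.01] op 0.289 q [-0.01  0.94  0.04  1.86 -0.1   0.34 -1.45]
-1 -1 [123.81490056 210.98162358]
-1 1 [171.48546515 147.60582481]
1 -1 [221.84182672 261.16360527]
1 1 [267.82649546 195.19061284]
```

View pics/c9.png

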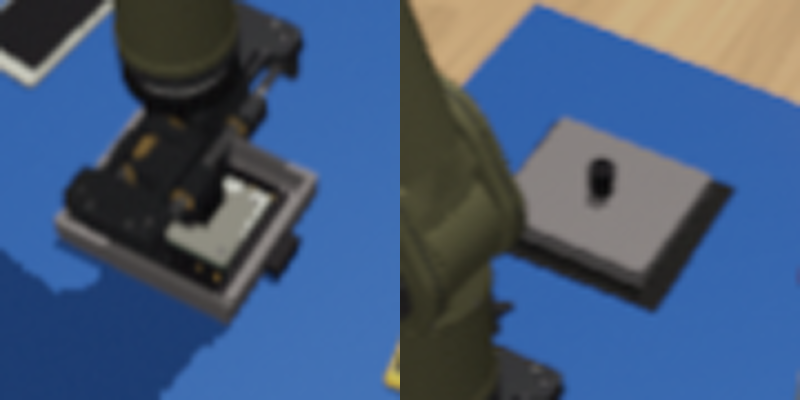

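The carrier sits deep and level in the tray, with its front corner at about (222,265) where (222,261) was predicted. The lid lies flat on the pad. I hand in.

```bash
python3 - <<'E'
from h import *
print(r.finish_job());st()
E
```

```text
the job is handed in; nothing more can be done
None
the job is handed in; nothing more can be done
```

The job is handed in at about 24 s. The robot gives no verdict, so the result rests on the checks below.

**What I did**
- **Lid:** I lifted it by its knob, set it on the smaller pad (the one on the mat) and let it go.
- **Carrier:** I gripped the carrier across its 26 mm side and turned it to line up with the jig. I lowered it onto the pin tip about 12 mm off to the side, with roughly 3.5–7 N of contact. Sliding it in y, the upward force vanished where the socket reached the pin, and I lowered it on and pressed it down.

**What the last checks showed**
- **Press:** At the stop the tool height held at 28.4 mm with about 18–19 N downward, so the bed should be fully down (pin about 18 mm into the socket).
- **Grip and alignment:** The opening was 0.289, about 25.5 mm, so the fingers were still on the block. The tool was within about 0.5° of the jig's long side and showed no measurable tilt.
- **Lid position:** It lay flat, its centre within about 5 mm of the pad's centre.

**What disagreed**
- **Cameras:** The two cameras differed by up to 5 mm in y, so I used their mean. The force readings during the slide and the fit agreed with it.
- **Lid angle:** In the final scene picture the arm partly hid the lid, so that fit (0.150 m long, 0.0° turn) is unreliable. The top view and my earlier unobstructed scene view gave a clean outline.
- **Side load:** About 4 N of side force remained at the end.
- **Bystanders:** I did not measure their positions again at the end, but I saw no contact with them in the pictures or forces.

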